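# Return the edge-paint jars to their bays in the caddy

## Robot

A 6-joint arm with a two-finger parallel gripper is mounted at the origin on the work surface. World frame = base frame: x ahead of the robot, y to its left, z up, the work surface at z = 0. Lengths are in m, angles in rad, forces in N, time in s.
With the tool pointing down it reaches from about 0.275 to 0.875 m from the base axis. Payload 12.5 kg.
Tool frame: the origin (TCP) lies at the very end of the fingers, on their centre line; the grasp point (between the pads) lies 19 mm behind it; x points along the fingers, y is the direction in which the jaws open and shut, and the axes are right-handed (so a half turn about x gives the same grasp; the last joint's range is limited). The gripper opens to 85 mm and grips with 20 to 120 N. Pads are 22 mm wide; open, the fingers measure 114 mm over their backs; the gripper's body (76 mm by 85 mm) begins 54 mm behind the grasp point. The pads swing forward as they close: fully open they stand 13 mm farther back than shut.
Start: joints at [-1.411, 0.351, 1.652, -0, 1.139, -0.085], TCP at [0.133, -0.534, 0.231] pointing down, gripper open.
Joint ranges: [-2.75, 2.75], [-0.79, 2.1], [0.01, 2.65], [-1.57, 4.71], [0.07, 3.14], [-2.87, 2.87]. Speed limits (rad/s): [2.22, 2.22, 2.79, 3.14, 3.14, 3.14].

## Interface

Orientations are given as a rotation vector (axis times angle).
In Python, from bench import sense, grab_frame, camera_params, hand_in, boxes_of, regions_of gives the robot as it stands.
- The arm moves only by the tool step_arm, never from a script. Its argument "series" is a list that holds one entry, the list of rows, each a list of 7 numbers: the turn, a rotation vector about the tool's x, y, z in degrees, then the shift along the tool's x, y, z in m, then the opening in per cent of the stroke, from 0 (shut) to 100 (fully open). In form: [[[rx, ry, rz, tx, ty, tz, hand], ...]]. A call has 1 to 5 rows; each row shifts and turns the commanded pose from where the row before left it, along the tool's axes as they then stand; what a row does not reach is not made up. A row lasts 1/12 s, in which the tool goes at most 41.7 mm and 7.16 degrees, less where a joint would pass 70% of its speed; a pose out of reach is approached as far as the arm can. A call with a gripper value outside its range is refused whole. The fingers move at their own pace and stop on an object; the grip force is fixed at half the most. Time passes only in rows, so rows that do not move let the fingers close. It gives the time, the measured TCP pose, the force and the opening at its end, in the units of the state.
- sense(): the state, without advancing time (a new reading comes with each control period).
- grab_frame(name): name is "side" or "top"; returns the picture (420x560x3 uint8, red, green, blue); there is no depth.
- camera_params(name): a dict with "mtx" (3x3 intrinsics, pixels), "k1" (the pictures are not rectified: a ray, as slopes to the right and down, at radius r is drawn at 1 + k1 r^2 times it, then the intrinsics apply), "rvec" (rotation vector, rad) and "tvec" (3), from world to camera coordinates, as OpenCV has them. Camera axes: x right, y down, z forward; pixel columns grow to the right and rows downward; lengths in m; the calibration is good to about 2 mm. A picture is of the moment at which its call begins. camera_params takes no time and is no camera call.
- hand_in(): hands the job in, once; it reports no verdict.
Trained networks look in the newest picture that a camera, given by its name, has taken for a name from the list of things; names that differ only in an ending like _2 or _b are one class to them, and where a whole thing is asked for, a point or a joint stands for the part that bears it (a point fixed in the world has none). Each returns a list of dicts, best first, with "confidence" (0 to 1); they miss things now and then, are a little off and sometimes report something else, mostly with a low value. They report only what shows in the picture. A call takes as long as a camera call. They do not tell look-alikes from the thing itself.
- boxes_of(target, camera): "rect" ([centre column, centre row, width, height] in pixels, round what is visible of it).
- regions_of(target, camera): "region" (420x560 bool, what is visible of it) and "rect" ([centre column, centre row, width, height] in pixels, round what is visible of it).
The state is a dict: "t": time; "joint_positions": joint angles; "joint_velocities": joint speeds; "tau": joint torques, N m; "ee_pos": TCP position; "eef_rot": TCP orientation; "ft_force": force on the tool from outside, world axes, zero at the start; "ft_torque": the same for the moment, N m; "finger_gap": finger opening in m.
Only numpy, scipy, OpenCV 4.12 (cv2) and the standard library are available. Lean on these libraries where they do the work, as an engineer would, in place of code of your own. Each camera call takes 0.05 s, during which the arm holds its last target. There are 200 camera calls.

## Task

Put the four edge-paint jars (teal, red, tan and black) back in the paint caddy on the leather bench: lift each one over the lip and stand it on the floor of the bay whose leather sample has its colour, keeping the jars upright. The blue jar has no bay and the red-capped bottle is glue, not paint: leave both standing where they are.

Things in the scene. Friction and masses are not known exactly. Their poses are not given: they have to be found in the camera images.
- jar_teal: 100 ml edge-paint jar standing on the bench, a plain round cylinder 42 mm in diameter and 72 mm high, 0.1 to 0.2 kg, hard sides: teal (blue-green) paint shows through the sides round a cream label, white cap (the top 18 mm, also 42 mm across) with a round teal (blue-green) dab on its top. Origin: centre of its underside, z up the jar's axis. It belongs in the bay with the teal sample.
- jar_red: 100 ml edge-paint jar standing on the bench, a plain round cylinder 42 mm in diameter and 72 mm high, 0.1 to 0.2 kg, hard sides: dark red paint shows through the sides round a cream label, white cap (the top 18 mm, also 42 mm across) with a round dark red dab on its top. Origin: centre of its underside, z up the jar's axis. It belongs in the bay with the red sample.
- jar_tan: 100 ml edge-paint jar standing on the bench, a plain round cylinder 42 mm in diameter and 72 mm high, 0.1 to 0.2 kg, hard sides: tan (light orange-brown) paint shows through the sides round a cream label, white cap (the top 18 mm, also 42 mm across) with a round tan (light orange-brown) dab on its top. Origin: centre of its underside, z up the jar's axis. It belongs in the bay with the tan sample.
- jar_black: 100 ml edge-paint jar standing on the bench, a plain round cylinder 42 mm in diameter and 72 mm high, 0.1 to 0.2 kg, hard sides: black paint shows through the sides round a cream label, white cap (the top 18 mm, also 42 mm across) with a round black dab on its top. Origin: centre of its underside, z up the jar's axis. It belongs in the bay with the black sample.
- jar_blue: 100 ml edge-paint jar standing on the bench, a plain round cylinder 42 mm in diameter and 72 mm high, 0.1 to 0.2 kg, hard sides: bright blue paint shows through the sides round a cream label, white cap (the top 18 mm, also 42 mm across) with a round bright blue dab on its top. Origin: centre of its underside, z up the jar's axis. No bay has its colour: it stays where it stands.
- glue: Cream plastic glue bottle, 42 mm in diameter with a brown label, sides straight to 58 mm, then a narrow neck and a slim dark red pointed cap to 100 mm. Origin: centre of its underside. Not paint: it stays where it stands.
- bay_teal: Bay of the paint caddy lined with teal (blue-green) leather, with a teal (blue-green) tag on the rail before it. Origin: centre of its floor's top (6 mm above bench), z up, +x to the back wall, -x out over the front lip, y along the row of bays. All bays are alike: clear for 66 mm along x, 58 mm along y; 63 mm centre to centre; the colours change places.
- bay_red: Bay of the paint caddy lined with dark red leather, with a dark red tag on the rail before it. Origin: centre of its floor's top (6 mm above bench), z up, +x to the back wall, -x out over the front lip, y along the row of bays. Heights above the bench: front lip and dividers 28 mm, back and end walls 34 mm.
- bay_tan: Bay of the paint caddy lined with tan (light orange-brown) leather, with a tan (light orange-brown) tag on the rail before it. Origin: centre of its floor's top (6 mm above bench), z up, +x to the back wall, -x out over the front lip, y along the row of bays. The caddy is fixed, plywood, four bays in one row, 259 mm long, 78 mm deep.
- bay_black: Bay of the paint caddy lined with black leather, with a black tag on the rail before it. Origin: centre of its floor's top (6 mm above bench), z up, +x to the back wall, -x out over the front lip, y along the row of bays. The tag rail slopes down from the lip and stands 25 mm out in front of it, lower than the lip.
There are look-alikes about, which are no part of the job. Leave any pink or purple look-alike of the bay_black alone.

How it is judged:
At the end, for the whole second after the job is handed in: Each paint jar stands upright (6 degrees), at rest and released, on the floor of its own colour's bay (centre within 16 mm along the bay's depth and 12 mm across, underside within 4 mm of the liner); blue jar and glue bottle upright within 15 mm of where they began (x of jar_teal in the frame of bay_teal between -0.016 and 0.016 m and y of jar_teal in the frame of bay_teal between -0.012 and 0.012 m and z of jar_teal in the frame of bay_teal between -0.004 and 0.004 m and angle between each of jar_teal, jar_red, jar_tan, jar_black, jar_blue, glue's own z axis and vertical below 0.1 rad and linear speed of each of jar_teal, jar_red, jar_tan, jar_black below 0.02 m/s and x of jar_red in the frame of bay_red between -0.016 and 0.016 m and y of jar_red in the frame of bay_red between -0.012 and 0.012 m and z of jar_red in the frame of bay_red between -0.004 and 0.004 m and x of jar_tan in the frame of bay_tan between -0.016 and 0.016 m and y of jar_tan in the frame of bay_tan between -0.012 and 0.012 m and z of jar_tan in the frame of bay_tan between -0.004 and 0.004 m and x of jar_black in the frame of bay_black between -0.016 and 0.016 m and y of jar_black in the frame of bay_black between -0.012 and 0.012 m and z of jar_black in the frame of bay_black between -0.004 and 0.004 m and distance of each of jar_blue, glue from where it was at the start of the episode below 0.015 m); the robot touches nothing.
It fails at once if the blue jar is shifted more than 15 mm or tipped (distance of jar_blue from where it was at the start of the episode above 0.015 m or angle between jar_blue's own z axis and vertical above 0.35 rad).
It fails at once if the glue bottle is shifted more than 15 mm or tipped (distance of glue from where it was at the start of the episode above 0.015 m or angle between glue's own z axis and vertical above 0.35 rad).
It fails at once if a paint jar is tipped over (more than about 40 degrees) (angle between any of jar_teal, jar_red, jar_tan, jar_black's own z axis and vertical above 0.7 rad).
It also fails if it takes over 96 s, if anything falls off the work surface, if the arm or the gripper's body presses on something with over 40 N, if the wrist force passes 120 N, or if a joint passes its speed limit or range.

## Working session

There is one attempt and no reset: what is moved stays moved. The work goes in short steps, Python scripts to look and compute and a tool call to move; the robot and the scene stay as the last step left them, time stands still between calls to the robot, and variables do not carry over. Pictures are saved under pics/ and viewed, about 12 in all and at most 16, crops included, and the job is handed in when it is done.

Besides the shell and the picture viewer there is one more tool, called after ">>>" by a JSON object that holds its "op" and its "data", one argument or row to a line. step_arm: Moves the arm, as the interface text tells. Its arguments: {"type":"object","properties":{"series":{"type":"array","items":{"type":"array","items":{"type":"array","items":{"type":"number"}}}}},"required":["series"]}

```bash
ls; mkdir -p pics
python3 - <<'E'
from bench import *
import cv2
for c in("top","side"):
    im=grab_frame(c); cv2.imwrite(f"pics/{c}0.png",im[:,:,::-1])
    p=camera_params(c); print(c,p)
    for t in["jar_teal","jar_red","jar_tan","jar_black","jar_blue","glue","bay_teal","bay_red","bay_tan","bay_black"]:
        print(t,[( [round(float(v)) for v in d["rect"]],round(d["confidence"],2)) for d in boxes_of(t,c)[:3]])
print(sense())
E
```

```text
pics
top {'mtx': array([[487.60216855,   0.        , 274.18389096],
       [  0.        , 487.60216855, 204.7788273 ],
       [  0.        ,   0.        ,   1.        ]]), 'k1': -0.09773891780910851, 'rvec': array([ 2.11752743, -2.16692647,  0.18374231]), 'tvec': array([0.06147874, 0.6156214 , 1.061324  ])}
jar_teal [([186, 283, 42, 38], 0.69), ([208, 233, 44, 34], 0.53)]
jar_red [([331, 222, 21, 21], 0.91)]
jar_tan [([384, 266, 24, 21], 0.74)]
jar_black [([429, 218, 28, 21], 0.9), ([184, 282, 40, 40], 0.44)]
jar_blue [([428, 276, 26, 18], 0.95)]
glue [([322, 276, 19, 18], 0.55)]
bay_teal [([196, 259, 43, 37], 0.97), ([431, 275, 28, 18], 0.16)]
bay_red [([224, 207, 41, 33], 0.81)]
bay_tan [([187, 280, 41, 38], 0.93)]
bay_black [([162, 143, 43, 38], 0.72), ([210, 235, 45, 35], 0.6), ([118, 259, 44, 34], 0.58)]
side {'mtx': array([[528.4843112 ,   0.        , 276.81766417],
       [  0.        , 528.4843112 , 207.74047818],
       [  0.        ,   0.        ,   1.        ]]), 'k1': -0.02797291686919141, 'rvec': array([ 0.12692368, -2.81741057,  1.26785028]), 'tvec': array([0.61615445, 
[... 497 characters left out ...]
 39], 0.62), ([339, 134, 16, 27], 0.29)]
{'t': 1.1, 'joint_positions': array([-1.41062554e+00,  3.50746189e-01,  1.65180020e+00,  1.43942681e-05,
        1.13908978e+00, -8.45861495e-02]), 'joint_velocities': array([ 0.00031053,  0.00095717,  0.00032879, -0.00033065, -0.0015624 ,
       -0.00092673]), 'tau': array([ 2.75516022e-04, -5.06038821e+01, -2.91649926e+01, -1.06996324e-04,
        5.32969480e-04,  5.55262716e-06]), 'ee_pos': array([ 0.13330985, -0.53358666,  0.23126417]), 'eef_rot': array([ 2.09135659,  0.25726085, -2.09133253]), 'ft_force': array([-0.07220214, -0.48795619, -0.93402293]), 'ft_torque': array([ 0.0272287 ,  0.00373281, -0.00410708]), 'finger_gap': 0.08546462961494847}
```

Run:
```python
import cv2
a=cv2.imread("pics/top0.png");b=cv2.imread("pics/side0.png")
cv2.imwrite("pics/top0c.png",cv2.resize(a[110:310,80:480],None,fx=2,fy=2,interpolation=cv2.INTER_CUBIC))
cv2.imwrite("pics/side0c.png",cv2.resize(b[100:360,160:400],None,fx=2.3,fy=2.3,interpolation=cv2.INTER_CUBIC))
```

```text
(no output)
```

View pics/top0c.png

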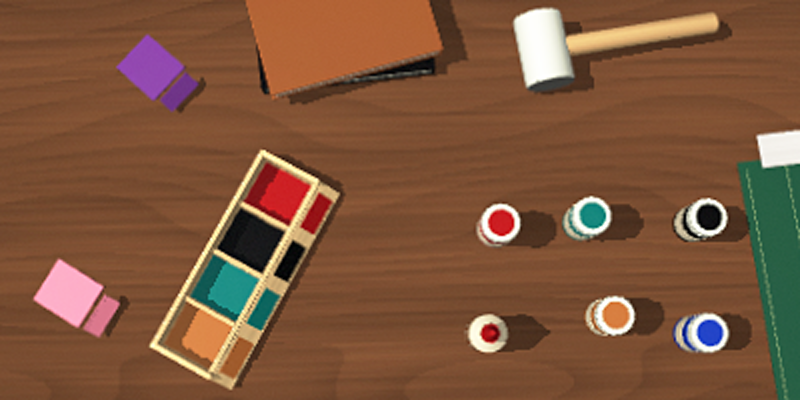

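View pics/side0c.png

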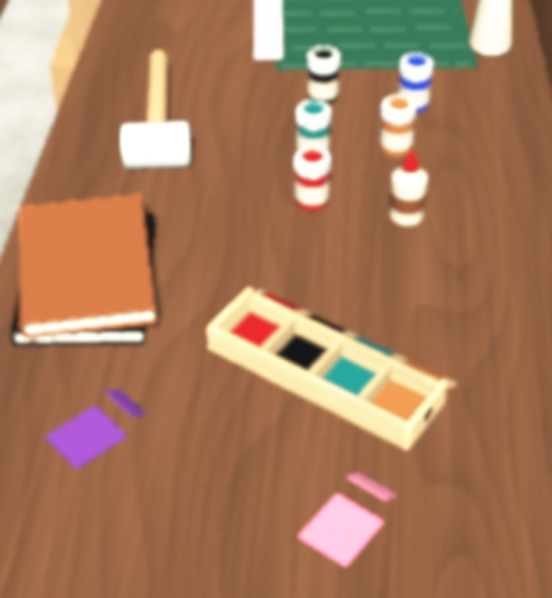

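Top crop (×2, offset 80,110) shows these caps in full pixels: red (330,221), teal (376,218), black (434,218), tan (388,268). The blue jar (435,276) and the glue (324,276) are to be left alone. The caddy runs from (211,185) to (155,283), with bays red, black, teal and tan from top to bottom. The pink (115,257) and purple (157,144) squares are flat look-alikes outside the caddy. The black bay is therefore the caddy's second one, at (204,230).

```bash
cat > h.py <<'E'
import numpy as np,cv2
from bench import *
def cam(c):
    p=camera_params(c); return p["mtx"],np.array([p["k1"],0,0,0,0.]),p["rvec"],p["tvec"]
def w(c,uv,z):
    K,D,r,t=cam(c); R=cv2.Rodrigues(r)[0]
    n=cv2.undistortPoints(np.array([[uv]],float),K,D)[0,0]
    d=R.T@np.array([n[0],n[1],1]); o=-R.T@t
    return o+d*(z-o[2])/d[2]
def px(c,P):
    K,D,r,t=cam(c); return cv2.projectPoints(np.array(P,float).reshape(-1,3),r,t,K,D)[0][:,0]
E
python3 - <<'E'
from h import *
a=cv2.imread("pics/top0.png")
hsv=cv2.cvtColor(a,cv2.COLOR_BGR2HSV)
for c in("top","side"): K,D,r,t=cam(c); print(c,-cv2.Rodrigues(r)[0].T@t)
for n,c in dict(red=(330,221),teal=(376.5,218),black=(434.5,218.5),tan=(388,267.5),blue=(435.5,276.5)).items():
    # dab: pixels within radius 9 differing from white cap
    v=a.astype(int); s=(v.min(2)<130); yy,xx=np.mgrid[:420,:560]
    m=s&(np.hypot(xx-c[0],yy-c[1])<7)
    uv=(xx[m].mean(),yy[m].mean()); print(n,m.sum(),np.round(uv,1),w("top",uv,.072).round(4))
print("glue",w("top",(325,276),.095).round(3))
for uv,z in(((211.5,185),.034),((155,283.5),.034),((240,200),.034),((184,300),.034)): print(uv,w("top",uv,z).round(4))
g=cv2.resize(a[170:320,140:270],None,fx=4.6,fy=4,interpolation=cv2.INTER_CUBIC); g=cv2.resize(a[170:315,140:270],None,fx=4,fy=4,interpolation=cv2.INTER_CUBIC)
cv2.imwrite("pics/cad.png",g)
E
```

```text
top [0.43923446 0.06081665 1.14566679]
side [0.4989223  1.13867239 0.99363643]
red 136 [330.1 220.9] [ 0.5742 -0.0759  0.072 ]
teal 129 [376.  217.5] [ 0.5793 -0.1794  0.072 ]
black 135 [434.1 218.1] [ 0.5748 -0.3118  0.072 ]
tan 136 [387.7 267.1] [ 0.4683 -0.1994  0.072 ]
blue 128 [434.7 276.1] [ 0.4453 -0.3038  0.072 ]
glue [ 0.453 -0.057  0.095]
(211.5, 185) [0.6692 0.1918 0.034 ]
(155, 283.5) [0.4448 0.3213 0.034 ]
(240, 200) [0.6323 0.1259 0.034 ]
(184, 300) [0.4068 0.2552 0.034 ]
```

View pics/cad.png

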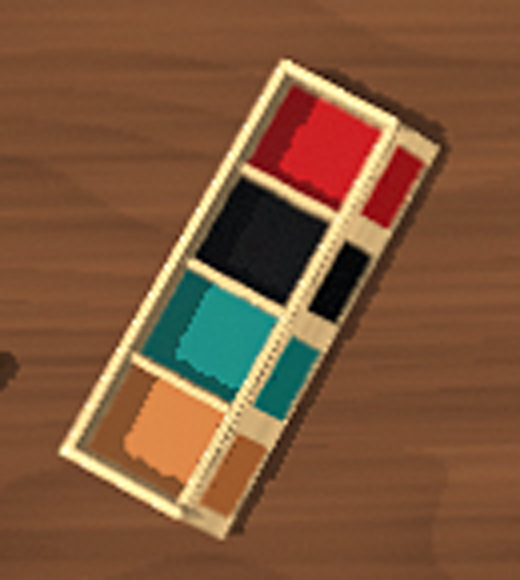

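```bash
cat >> h.py <<'E'
C=np.array([.538,.2235]); e=np.array([.866,-.5])
T=dict(red=C+.0945*e,black=C+.0315*e,teal=C-.0315*e,tan=C-.0945*e)
J=dict(red=(.5742,-.0759),teal=(.5793,-.1794),black=(.5748,-.3118),tan=(.4683,-.1994))
def st():
    s=sense(); R=cv2.Rodrigues(np.array(s["eef_rot"]))[0]; return s,R
def go(xy,z):
    s,R=st(); d=R.T@(np.r_[xy,z]-s["ee_pos"]); return d.round(4)
E
python3 - <<'E'
from h import *
s,R=st(); print(R.round(3))
th=np.degrees(np.arctan2(R[1,1],R[0,1])); print("jaw yaw",th)
for k in T: print(k,T[k])
print(go(J["black"],.231))
# overlay check on the caddy model
a=cv2.imread("pics/top0.png"); b=cv2.imread("pics/side0.png")
x=np.array([.5,.866])
for im,c in((a,"top"),(b,"side")):
  for k in T:
    P=[np.r_[T[k]+x*i*.033+e*j*.029,.006] for i,j in((1,1),(1,-1),(-1,-1),(-1,1))]
    cv2.polylines(im,[px(c,P).round().astype(int)],1,(255,0,255),1)
    P=[np.r_[np.array(J[k])+.021*np.array([np.cos(q),np.sin(q)]),.072] for q in np.arange(0,6.3,.3)]
    cv2.polylines(im,[px(c,P).round().astype(int)],1,(0,255,0),1)
o=np.vstack([cv2.resize(a[170:320,140:480],(780,344)),cv2.resize(b[110:300,160:440],(380,256)).repeat(1,1) if 0 else cv2.copyMakeBorder(cv2.resize(b[110:310,220:390],(218,256)),0,0,0,562,0)])
cv2.imwrite("pics/ov.png",o)
E
```

```text
[[ 0.     0.242 -0.97 ]
 [ 0.    -0.97  -0.242]
 [-1.    -0.    -0.   ]]
jaw yaw -75.97680581781273
red [0.619837 0.17625 ]
black [0.565279 0.20775 ]
teal [0.510721 0.23925 ]
tan [0.456163 0.27075 ]
[ 3.000e-04 -1.082e-01 -4.821e-01]
```

View pics/ov.png

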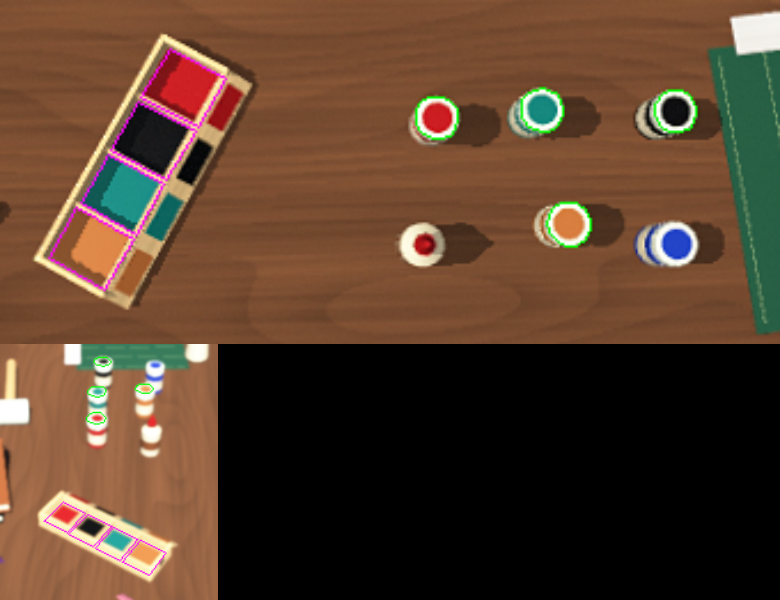

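>>> {"op": "step_arm", "data": {
  "series": [
    [[6.3, 0, 0, 0, 0, 0, 80], [6.3, 0, 0, 0, 0, 0, 80], [6.3, 0, 0, 0, 0, 0, 80], [6.3, 0, 0, 0, 0, 0, 80], [6.3, 0, 0, 0, 0, 0, 80]]
  ]
}}

```text
t: 1.52
ee_pos: [0.1333, -0.5336, 0.2313]
eef_rot: [-2.054, 0.321, 2.054]
ft_force: [-0.9, -0.3, 1.0]
finger_gap: 0.0687
```

>>> {"op": "step_arm", "data": {
  "series": [
    [[6.3, 0, 0, 0, 0, 0, 80], [6.2, 0, 0, 0, 0, 0, 80], [0, 0, 0, 0, -0.03, -0.02, 80], [0, 0, 0, 0, -0.03, -0.02, 80], [0, 0, 0, 0, -0.03, -0.02, 80]]
  ]
}}

```text
t: 1.93
ee_pos: [0.231, -0.485, 0.2313]
eef_rot: [-1.926, 0.517, 1.926]
ft_force: [0.5, 0.4, -0.6]
finger_gap: 0.0682
```

>>> {"op": "step_arm", "data": {
  "series": [
    [[0, 0, 0, 0, -0.03, -0.02, 80], [0, 0, 0, 0, -0.03, -0.02, 80], [0, 0, 0, 0, -0.03, -0.02, 80], [0, 0, 0, 0, -0.03, -0.02, 80], [0, 0, 0, 0, -0.03, -0.02, 80]]
  ]
}}

```text
t: 2.35
ee_pos: [0.3933, -0.4046, 0.2314]
eef_rot: [-1.927, 0.516, 1.927]
ft_force: [0.7, -0.8, -0.3]
finger_gap: 0.0681
```

Run:
```python
from h import *
s,R=st(); print(s["t"],s["ee_pos"],np.degrees(np.arctan2(R[1,1],R[0,1])),s["joint_positions"],s["finger_gap"])
print(go(J["black"],.231))
```

```text
2.35 [ 0.39331968 -0.40457316  0.23143094] -119.97360031059893 [-8.81991739e-01  3.76254109e-01  1.61428384e+00 -3.04651132e-05
  1.15079220e+00  1.21195501e+00] 0.06811140973655691
[ 0.0004 -0.171  -0.1109]
```

>>> {"op": "step_arm", "data": {
  "series": [
    [[0, 0, 0, 0, -0.034, -0.022, 80], [0, 0, 0, 0, -0.034, -0.022, 80], [0, 0, 0, 0, -0.034, -0.022, 80], [0, 0, 0, 0, -0.034, -0.022, 80], [0, 0, 0, 0.02, -0.034, -0.022, 80]]
  ]
}}

```text
t: 2.77
ee_pos: [0.5725, -0.3141, 0.216]
eef_rot: [-1.934, 0.517, 1.922]
ft_force: [1.1, -0.4, 0.9]
finger_gap: 0.0681
```

>>> {"op": "step_arm", "data": {
  "series": [
    [[0, 0, 0, 0.035, 0, 0, 80], [0, 0, 0, 0.035, 0, 0, 80], [0, 0, 0, 0.02, 0, 0, 80], [0, 0, 0, 0, 0, 0, 80]]
  ]
}}

```text
t: 3.1
ee_pos: [0.5673, -0.3132, 0.1179]
eef_rot: [-1.919, 0.513, 1.934]
ft_force: [0.3, -0.6, -0.6]
finger_gap: 0.0684
```

Run:
```python
from h import *
s,R=st(); print(s["t"],s["ee_pos"],s["finger_gap"],go(J["black"],.038))
im=[grab_frame(c)[:,:,::-1] for c in("top","side")]
o=np.hstack([cv2.resize(im[0][160:310,350:500],(400,400)),cv2.resize(im[1][80:200,260:380],(400,400))])
cv2.imwrite("pics/b1.png",o)
```

```text
3.1 [ 0.56729749 -0.31320541  0.11790111] 0.0683751289397783 [ 0.0799 -0.0049 -0.0064]
```

View pics/b1.png

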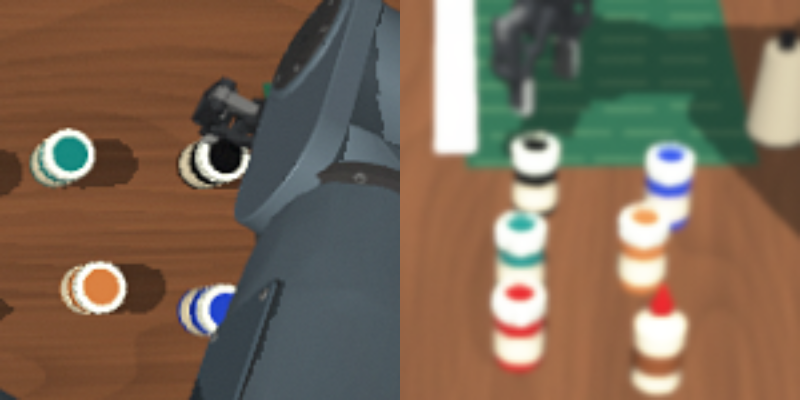

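Run:
```python
from h import *
s,R=st(); print(s["t"],s["ee_pos"],R.round(3).tolist(),s["joint_velocities"].round(3),go(J["black"],.038))
f=lambda P:((px("side",P)-[260,80])*400/120).round()+[400,0]
p=s["ee_pos"]; print(f([p,p+R[:,1]*.034,p-R[:,1]*.034, [.5748,-.3118,.072]]))
```

```text
3.2 [ 0.56937216 -0.31487465  0.12323235] [[-0.0, -0.5, -0.866], [0.0, -0.866, 0.5], [-1.0, -0.0, 0.0]] [-0.004 -0.037 -0.031  0.001  0.004 -0.   ] [ 0.0852 -0.0054 -0.0032]
[[538.  96.]
 [558.  80.]
 [518. 111.]
 [532. 143.]]
```

The top view is half hidden by the arm. In the side view the fingertips at (525,105) and (568,75) straddle the black jar, cap (535,145), and match the projected TCP. I'll make a small correction and go down.

>>> {"op": "step_arm", "data": {
  "series": [
    [[0, 0, 0, 0.015, -0.005, -0.003, 80], [0, 0, 0, 0.025, 0, 0, 80], [0, 0, 0, 0.025, 0, 0, 80], [0, 0, 0, 0.02, 0, 0, 80], [0, 0, 0, 0, 0, 0, 80]]
  ]
}}

```text
t: 3.62
ee_pos: [0.5733, -0.3111, 0.0351]
eef_rot: [-1.923, 0.515, 1.93]
ft_force: [-0.2, 0.6, -0.1]
finger_gap: 0.0681
```

>>> {"op": "step_arm", "data": {
  "series": [
    [[0, 0, 0, 0, 0, 0, 40], [0, 0, 0, 0, 0, 0, 30], [0, 0, 0, 0, 0, 0, 30], [0, 0, 0, 0, 0, 0, 30], [0, 0, 0, 0, 0, 0, 30]]
  ]
}}

```text
t: 4.03
ee_pos: [0.5757, -0.3127, 0.0403]
eef_rot: [-1.932, 0.517, 1.924]
ft_force: [-0.0, 0.6, 7.7]
finger_gap: 0.0403
```

Run:
```python
from h import *
s,R=st(); print(s["t"],s["ee_pos"],s["finger_gap"],s["ft_force"],go(J["black"],.038))
```

```text
4.0333 [ 0.57570877 -0.31266973  0.04026731] 0.04029855638368054 [-0.04758568  0.58382692  7.73135253] [ 0.0023 -0.0003  0.0012]
```

>>> {"op": "step_arm", "data": {
  "series": [
    [[0, 0, 0, -0.02, 0, 0, 20], [0, 0, 0, -0.035, 0, 0, 20], [0, 0, 0, -0.035, 0, 0, 20], [0, 0, 0, -0.025, 0, 0, 20], [0, 0, 0, 0, 0, 0, 20]]
  ]
}}

```text
t: 4.45
ee_pos: [0.5767, -0.3133, 0.16]
eef_rot: [-1.938, 0.519, 1.919]
ft_force: [0.7, 0.2, -0.7]
finger_gap: 0.0406
```

>>> {"op": "step_arm", "data": {
  "series": [
    [[0, 0, 0, 0, -0.015, 0.009, 20], [0, 0, 0, 0, -0.03, 0.018, 20], [0, 0, 0, 0, -0.03, 0.018, 20], [0, 0, 0, 0, -0.03, 0.018, 20], [0, 0, 0, 0, -0.03, 0.018, 20]]
  ]
}}

```text
t: 4.87
ee_pos: [0.5712, -0.153, 0.1531]
eef_rot: [-1.927, 0.516, 1.926]
ft_force: [0.8, -0.3, -1.3]
finger_gap: 0.0404
```

>>> {"op": "step_arm", "data": {
  "series": [
    [[0, 0, 0, 0, -0.03, 0.018, 20], [0, 0, 0, 0, -0.03, 0.018, 20], [0, 0, 0, 0, -0.03, 0.018, 20], [0, 0, 0, 0, -0.03, 0.018, 20], [0, 0, 0, 0, -0.03, 0.018, 20]]
  ]
}}

```text
t: 5.28
ee_pos: [0.5683, 0.022, 0.1531]
eef_rot: [-1.928, 0.516, 1.927]
ft_force: [-0.1, 0.1, -1.9]
finger_gap: 0.0408
```

>>> {"op": "step_arm", "data": {
  "series": [
    [[0, 0, 0, 0, -0.03, 0.018, 20], [0, 0, 0, 0, -0.03, 0.018, 20], [0, 0, 0, 0, -0.03, 0.018, 20], [0, 0, 0, 0, -0.03, 0.018, 20], [0, 0, 0, 0, 0, 0, 20]]
  ]
}}

```text
t: 5.7
ee_pos: [0.5657, 0.1654, 0.1531]
eef_rot: [-1.929, 0.511, 1.928]
ft_force: [0.8, -0.3, -1.5]
finger_gap: 0.0411
```

Run:
```python
from h import *
s,R=st(); print(s["t"],s["ee_pos"],s["finger_gap"],s["ft_force"],go(T["black"],.047),s["joint_positions"].round(2))
```

```text
5.7 [0.56567559 0.16540334 0.15314496] 0.04107363792259958 [ 0.83859349 -0.31181332 -1.47002403] [ 0.1062 -0.0364  0.0214] [0.2  0.51 1.62 0.   1.01 2.29]
```

>>> {"op": "step_arm", "data": {
  "series": [
    [[0, 0, 0, 0, -0.018, 0.011, 20], [0, 0, 0, 0, -0.018, 0.01, 20], [0, 0, 0, 0, 0, 0, 20], [0, 0, 0, 0, 0, 0, 20]]
  ]
}}

```text
t: 6.03
ee_pos: [0.5658, 0.2024, 0.1529]
eef_rot: [-1.928, 0.515, 1.928]
ft_force: [-0.2, -0.8, -1.3]
finger_gap: 0.0404
```

Run:
```python
from h import *
s,R=st(); print(s["t"],s["ee_pos"],s["finger_gap"],go(T["black"],.047),R[:,0].round(3))
im=[grab_frame(c)[:,:,::-1] for c in("top","side")]
o=np.hstack([cv2.resize(im[0][150:310,130:290],(400,400)),cv2.resize(im[1][150:310,220:380],(400,400))])
cv2.imwrite("pics/b2.png",o)
```

```text
6.0333 [0.56581907 0.20240438 0.15288231] 0.04043010235451785 [ 0.1059 -0.0044  0.0032] [ 0. -0. -1.]
```

View pics/b2.png

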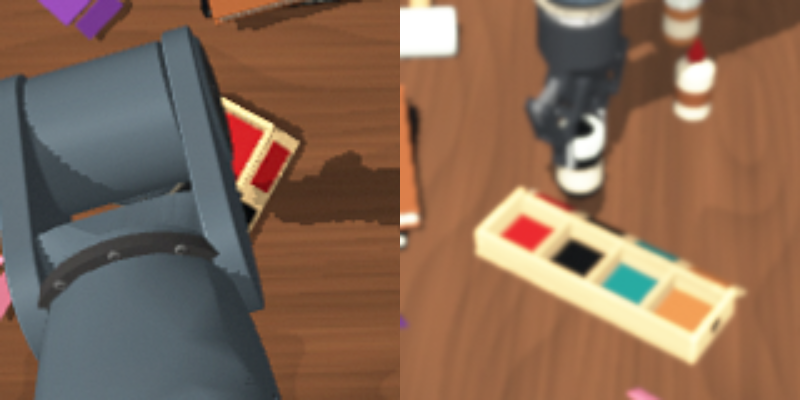

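The side view shows the black jar held upright at (580,160), above the caddy in line with the black bay. The arm hides it from the top camera. I'll lower it.

>>> {"op": "step_arm", "data": {
  "series": [
    [[0, 0, 0, 0.02, -0.004, 0.003, 20], [0, 0, 0, 0.03, 0, 0, 20], [0, 0, 0, 0.03, 0, 0, 20], [0, 0, 0, 0.018, 0, 0, 20], [0, 0, 0, 0, 0, 0, 20]]
  ]
}}

```text
t: 6.55
ee_pos: [0.5633, 0.2053, 0.0512]
eef_rot: [-1.922, 0.52, 1.933]
ft_force: [-0.9, 0.4, -2.3]
finger_gap: 0.0408
```

>>> {"op": "step_arm", "data": {
  "series": [
    [[0, 0, 0, 0.004, 0, 0, 20], [0, 0, 0, 0.002, 0, 0, 20], [0, 0, 0, 0, 0, 0, 20], [0, 0, 0, 0, 0, 0, 20]]
  ]
}}

```text
t: 6.88
ee_pos: [0.566, 0.207, 0.05]
eef_rot: [-1.928, 0.515, 1.925]
ft_force: [-1.0, -0.7, -0.8]
finger_gap: 0.0405
```

Run:
```python
from h import *
s,R=st(); print(s["t"],s["ee_pos"],s["finger_gap"],s["ft_force"],go(T["black"],.047),R[:,0].round(3))
```

```text
6.8833 [0.56602464 0.2070014  0.05004992] 0.040545445369957064 [-1.02945536 -0.71013567 -0.80533719] [ 0.003  -0.0003  0.001 ] [ 0.002  0.    -1.   ]
```

>>> {"op": "step_arm", "data": {
  "series": [
    [[0, 0, 0, 0.002, 0, 0, 20], [0, 0, 0, 0.001, 0, 0, 20], [0, 0, 0, 0.001, 0, 0, 20], [0, 0, 0, 0, 0, 0, 20]]
  ]
}}

```text
t: 7.22
ee_pos: [0.5657, 0.2071, 0.0462]
eef_rot: [-1.928, 0.515, 1.926]
ft_force: [-4.8, -2.4, 11.7]
finger_gap: 0.0405
```

>>> {"op": "step_arm", "data": {
  "series": [
    [[0, 0, 0, 0, 0, 0, 60], [0, 0, 0, 0, 0, 0, 75], [0, 0, 0, 0, 0, 0, 80], [0, 0, 0, 0, 0, 0, 80]]
  ]
}}

```text
t: 7.55
ee_pos: [0.5654, 0.207, 0.0448]
eef_rot: [-1.927, 0.516, 1.927]
ft_force: [-0.2, -0.0, 0.4]
finger_gap: 0.0685
```

>>> {"op": "step_arm", "data": {
  "series": [
    [[0, 0, 0, -0.02, 0, 0, 80], [0, 0, 0, -0.03, 0, 0, 80], [0, 0, 0, -0.035, 0, 0, 80], [0, 0, 0, -0.035, 0, 0, 80], [0, 0, 0, 0, 0, 0, 80]]
  ]
}}

```text
t: 7.97
ee_pos: [0.5682, 0.2078, 0.1716]
eef_rot: [-1.934, 0.51, 1.917]
ft_force: [0.6, -0.2, 0.6]
finger_gap: 0.0683
```

Run:
```python
from h import *
s,R=st(); print(s["t"],s["ee_pos"],go(J["teal"],.165))
```

```text
7.9667 [0.56821951 0.2078059  0.17161094] [ 0.0057  0.3299 -0.203 ]
```

>>> {"op": "step_arm", "data": {
  "series": [
    [[0, 0, 0, 0, 0.03, -0.0185, 80], [0, 0, 0, 0, 0.033, -0.0205, 80], [0, 0, 0, 0, 0.033, -0.0205, 80], [0, 0, 0, 0, 0.033, -0.0205, 80], [0, 0, 0, 0, 0.033, -0.0205, 80]]
  ]
}}

```text
t: 8.38
ee_pos: [0.5713, 0.0147, 0.1647]
eef_rot: [-1.928, 0.516, 1.927]
ft_force: [0.9, 0.1, 0.2]
finger_gap: 0.0685
```

>>> {"op": "step_arm", "data": {
  "series": [
    [[0, 0, 0, 0, 0.033, -0.0205, 80], [0, 0, 0, 0, 0.033, -0.0205, 80], [0, 0, 0, 0, 0.033, -0.0205, 80], [0, 0, 0, 0, 0.033, -0.0205, 80], [0, 0, 0, 0, 0.033, -0.0205, 80]]
  ]
}}

```text
t: 8.8
ee_pos: [0.5776, -0.1797, 0.1647]
eef_rot: [-1.927, 0.516, 1.927]
ft_force: [0.9, 0.7, 0.3]
finger_gap: 0.0684
```

>>> {"op": "step_arm", "data": {
  "series": [
    [[0, 0, 0, 0.015, 0, 0, 80], [0, 0, 0, 0.025, 0, 0, 80], [0, 0, 0, 0, 0, 0, 80], [0, 0, 0, 0, 0, 0, 80]]
  ]
}}

```text
t: 9.13
ee_pos: [0.5772, -0.1774, 0.124]
eef_rot: [-1.924, 0.516, 1.93]
ft_force: [-0.9, 0.5, 0.1]
finger_gap: 0.0683
```

Run:
```python
from h import *
s,R=st(); print(s["t"],s["ee_pos"],go(J["teal"],.037))
im=[grab_frame(c)[:,:,::-1] for c in("top","side")]
o=np.hstack([cv2.resize(im[0][150:310,130:290],(400,400)),cv2.resize(im[1][100:300,220:420],(400,400))])
cv2.imwrite("pics/b3.png",o)
```

```text
9.1333 [ 0.57722627 -0.17744565  0.1240148 ] [ 0.087   0.0006 -0.003 ]
```

View pics/b3.png

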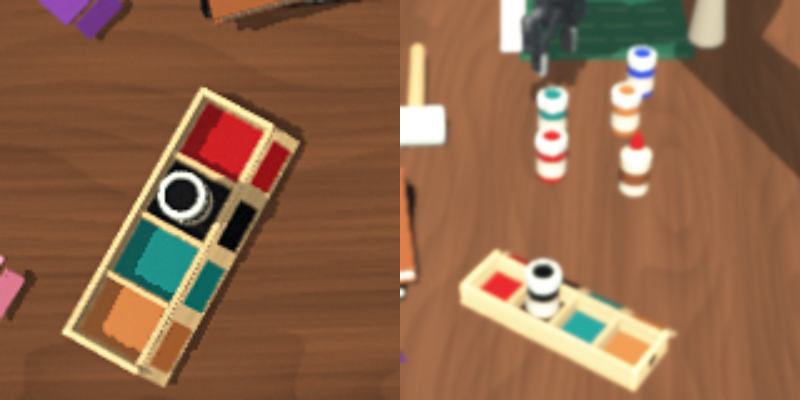

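The top view shows the black jar upright in the black bay, dab at full pixel (204,228). The side view confirms it. The gripper is over the teal jar, so I'll go down.

>>> {"op": "step_arm", "data": {
  "series": [
    [[0, 0, 0, 0.02, 0, -0.003, 80], [0, 0, 0, 0.03, 0, 0, 80], [0, 0, 0, 0.025, 0, 0, 80], [0, 0, 0, 0.012, 0, 0, 80], [0, 0, 0, 0, 0, 0, 80]]
  ]
}}

```text
t: 9.65
ee_pos: [0.5798, -0.1786, 0.0364]
eef_rot: [-1.925, 0.515, 1.93]
ft_force: [-0.4, -0.1, 0.2]
finger_gap: 0.0685
```

>>> {"op": "step_arm", "data": {
  "series": [
    [[0, 0, 0, 0, 0, 0, 40], [0, 0, 0, 0, 0, 0, 20], [0, 0, 0, 0, 0, 0, 20], [0, 0, 0, 0, 0, 0, 20], [0, 0, 0, 0, 0, 0, 20]]
  ]
}}

```text
t: 10.07
ee_pos: [0.5817, -0.1796, 0.04]
eef_rot: [-1.931, 0.516, 1.924]
ft_force: [-0.1, 0.4, 7.8]
finger_gap: 0.0405
```

Run:
```python
from h import *
s,R=st(); print(s["t"],s["ee_pos"],s["finger_gap"],s["ft_force"],go(T["teal"],s["ee_pos"][2]))
v=grab_frame("top").astype(int); yy,xx=np.mgrid[:420,:560]
q=(np.hypot(xx-203.5,yy-228)<13)&(v.min(2)>150); uv=(xx[q].mean(),yy[q].mean())
x=np.array([.5,.866]); d=w("top",uv,.078)[:2]-T["black"]; print(uv,"black err x,y",d@x,-d@e)
```

```text
10.0667 [ 0.58166428 -0.17957309  0.04003623] 0.040496130835852746 [-0.13149877  0.43236548  7.83045164] [-0.0007 -0.3274  0.2707]
(np.float64(202.46527777777777), np.float64(227.92361111111111)) black err x,y -0.0013499753031890756 0.0005688731568374247
```

>>> {"op": "step_arm", "data": {
  "series": [
    [[0, 0, 0, -0.02, 0, 0, 20], [0, 0, 0, -0.035, 0, 0, 20], [0, 0, 0, -0.035, 0, 0, 20], [0, 0, 0, -0.025, 0, 0, 20], [0, 0, 0, 0, -0.01, 0.008, 20]]
  ]
}}

```text
t: 10.53
ee_pos: [0.5814, -0.1687, 0.1596]
eef_rot: [-1.938, 0.519, 1.916]
ft_force: [-0.0, -0.6, -0.5]
finger_gap: 0.0403
```

>>> {"op": "step_arm", "data": {
  "series": [
    [[0, 0, 0, 0, -0.025, 0.02, 20], [0, 0, 0, 0, -0.03, 0.025, 20], [0, 0, 0, 0, -0.03, 0.025, 20], [0, 0, 0, 0, -0.03, 0.025, 20], [0, 0, 0, 0, -0.03, 0.025, 20]]
  ]
}}

```text
t: 10.95
ee_pos: [0.5462, 0.0208, 0.1532]
eef_rot: [-1.928, 0.516, 1.926]
ft_force: [1.1, -0.0, -1.1]
finger_gap: 0.0402
```

>>> {"op": "step_arm", "data": {
  "series": [
    [[0, 0, 0, 0, -0.03, 0.025, 20], [0, 0, 0, 0, -0.03, 0.025, 20], [0, 0, 0, 0, -0.03, 0.025, 20], [0, 0, 0, 0, -0.03, 0.025, 20], [0, 0, 0, 0, -0.03, 0.025, 20]]
  ]
}}

```text
t: 11.37
ee_pos: [0.5128, 0.2134, 0.1533]
eef_rot: [-1.928, 0.515, 1.926]
ft_force: [1.0, 0.7, -1.1]
finger_gap: 0.0405
```

>>> {"op": "step_arm", "data": {
  "series": [
    [[0, 0, 0, 0, -0.022, 0.018, 20], [0, 0, 0, 0, 0, 0, 20], [0, 0, 0, 0, 0, 0, 20]]
  ]
}}

```text
t: 11.62
ee_pos: [0.5084, 0.2407, 0.153]
eef_rot: [-1.929, 0.513, 1.928]
ft_force: [-0.2, -0.3, -0.8]
finger_gap: 0.0407
```

Run:
```python
from h import *
s,R=st(); print(s["t"],s["ee_pos"],s["finger_gap"],go(T["teal"],.046))
```

```text
11.6167 [0.50843062 0.24073584 0.15301673] 0.040655243694210697 [ 0.107   0.0002 -0.0027]
```

>>> {"op": "step_arm", "data": {
  "series": [
    [[0, 0, 0, 0.02, 0, -0.0025, 20], [0, 0, 0, 0.03, 0, 0, 20], [0, 0, 0, 0.03, 0, 0, 20], [0, 0, 0, 0.018, 0, 0, 20], [0, 0, 0, 0, 0, 0, 20]]
  ]
}}

```text
t: 12.03
ee_pos: [0.5094, 0.2363, 0.0515]
eef_rot: [-1.923, 0.521, 1.932]
ft_force: [-0.2, -0.8, -1.8]
finger_gap: 0.0407
```

>>> {"op": "step_arm", "data": {
  "series": [
    [[0, 0, 0, 0.004, 0, 0, 20], [0, 0, 0, 0.002, 0, 0, 20], [0, 0, 0, 0.002, 0, 0, 20], [0, 0, 0, 0.001, 0, 0, 20], [0, 0, 0, 0, 0, 0, 20]]
  ]
}}

```text
t: 12.45
ee_pos: [0.5116, 0.2382, 0.0465]
eef_rot: [-1.928, 0.515, 1.926]
ft_force: [-0.9, 0.2, -1.1]
finger_gap: 0.0403
```

Run:
```python
from h import *
s,R=st(); print(s["t"],s["ee_pos"],s["finger_gap"],s["ft_force"],go(T["teal"],.046))
```

```text
12.45 [0.51157421 0.23823486 0.04646434] 0.040276721927694895 [-0.86567255  0.15421884 -1.0985362 ] [ 0.0005 -0.0005  0.0012]
```

>>> {"op": "step_arm", "data": {
  "series": [
    [[0, 0, 0, 0.0015, 0, 0, 20], [0, 0, 0, 0, 0, 0, 20], [0, 0, 0, 0, 0, 0, 20]]
  ]
}}

```text
t: 12.7
ee_pos: [0.5117, 0.2383, 0.046]
eef_rot: [-1.928, 0.515, 1.926]
ft_force: [-4.9, -2.2, 14.7]
finger_gap: 0.0407
```

>>> {"op": "step_arm", "data": {
  "series": [
    [[0, 0, 0, 0, 0, 0, 60], [0, 0, 0, 0, 0, 0, 75], [0, 0, 0, 0, 0, 0, 80], [0, 0, 0, 0, 0, 0, 80]]
  ]
}}

```text
t: 13.03
ee_pos: [0.5113, 0.2382, 0.0444]
eef_rot: [-1.927, 0.516, 1.927]
ft_force: [-0.1, 0.4, 0.4]
finger_gap: 0.0683
```

>>> {"op": "step_arm", "data": {
  "series": [
    [[0, 0, 0, -0.02, 0, 0, 80], [0, 0, 0, -0.03, 0, 0, 80], [0, 0, 0, -0.035, 0, 0, 80], [0, 0, 0, -0.035, 0, 0, 80], [0, 0, 0, 0, 0, 0, 80]]
  ]
}}

```text
t: 13.45
ee_pos: [0.5139, 0.2393, 0.1707]
eef_rot: [-1.933, 0.51, 1.917]
ft_force: [-0.6, 0.4, 2.2]
finger_gap: 0.0682
```

Run:
```python
from h import *
s,R=st(); print(s["t"],s["ee_pos"],go(J["red"],.165))
```

```text
13.45 [0.51394708 0.2392751  0.17074034] [ 0.0052  0.243  -0.2096]
```

>>> {"op": "step_arm", "data": {
  "series": [
    [[0, 0, 0, 0, 0.024, -0.0216, 80], [0, 0, 0, 0, 0.027, -0.024, 80], [0, 0, 0, 0, 0.027, -0.024, 80], [0, 0, 0, 0, 0.027, -0.024, 80], [0, 0, 0, 0, 0.027, -0.024, 80]]
  ]
}}

```text
t: 13.87
ee_pos: [0.5472, 0.0635, 0.1642]
eef_rot: [-1.927, 0.516, 1.927]
ft_force: [0.9, -0.5, 0.5]
finger_gap: 0.0683
```

>>> {"op": "step_arm", "data": {
  "series": [
    [[0, 0, 0, 0, 0.027, -0.024, 80], [0, 0, 0, 0, 0.027, -0.024, 80], [0, 0, 0, 0, 0.027, -0.024, 80], [0, 0, 0, 0.02, 0.027, -0.022, 80], [0, 0, 0, 0.02, 0, 0, 80]]
  ]
}}

```text
t: 14.28
ee_pos: [0.5761, -0.0808, 0.1245]
eef_rot: [-1.929, 0.52, 1.921]
ft_force: [0.5, -0.1, -0.7]
finger_gap: 0.0681
```

>>> {"op": "step_arm", "data": {
  "series": [
    [[0, 0, 0, 0, 0, 0, 80], [0, 0, 0, 0, 0, 0, 80]]
  ]
}}

```text
t: 14.45
ee_pos: [0.574, -0.0752, 0.1236]
eef_rot: [-1.925, 0.516, 1.929]
ft_force: [0.2, 0.8, 0.3]
finger_gap: 0.0684
```

Run:
```python
from h import *
s,R=st(); print(s["t"],s["ee_pos"],go(J["red"],.037))
```

```text
14.45 [ 0.57401226 -0.07518986  0.12364878] [ 0.0866  0.0005 -0.0007]
```

>>> {"op": "step_arm", "data": {
  "series": [
    [[0, 0, 0, 0.02, 0, 0, 80], [0, 0, 0, 0.03, 0, 0, 80], [0, 0, 0, 0.025, 0, 0, 80], [0, 0, 0, 0.012, 0, 0, 80], [0, 0, 0, 0, 0, 0, 80]]
  ]
}}

```text
t: 14.87
ee_pos: [0.5738, -0.0743, 0.0361]
eef_rot: [-1.925, 0.515, 1.931]
ft_force: [-0.4, -0.6, 0.6]
finger_gap: 0.0683
```

>>> {"op": "step_arm", "data": {
  "series": [
    [[0, 0, 0, 0, 0, 0, 40], [0, 0, 0, 0, 0, 0, 20], [0, 0, 0, 0, 0, 0, 20], [0, 0, 0, 0, 0, 0, 20], [0, 0, 0, 0, 0, 0, 20]]
  ]
}}

```text
t: 15.28
ee_pos: [0.5758, -0.0755, 0.0394]
eef_rot: [-1.93, 0.515, 1.924]
ft_force: [-1.2, 1.6, 7.4]
finger_gap: 0.0407
```

Run:
```python
from h import *
s,R=st(); print(s["t"],s["ee_pos"],s["finger_gap"],s["ft_force"],go(T["red"],s["ee_pos"][2]))
```

```text
15.2833 [ 0.5758457  -0.07545144  0.03944472] 0.04069559288463742 [-1.20482799  1.58164599  7.41491393] [ 0.     -0.24    0.0877]
```

>>> {"op": "step_arm", "data": {
  "series": [
    [[0, 0, 0, -0.02, 0, 0, 20], [0, 0, 0, -0.035, 0, 0, 20], [0, 0, 0, -0.035, 0, 0, 20], [0, 0, 0, -0.025, 0, 0, 20], [0, 0, 0, 0, -0.01, 0.004, 20]]
  ]
}}

```text
t: 15.7
ee_pos: [0.5788, -0.0662, 0.1589]
eef_rot: [-1.936, 0.517, 1.916]
ft_force: [0.6, -0.3, -1.3]
finger_gap: 0.0405
```

>>> {"op": "step_arm", "data": {
  "series": [
    [[0, 0, 0, 0, -0.025, 0.009, 20], [0, 0, 0, 0, -0.035, 0.013, 20], [0, 0, 0, 0, -0.035, 0.013, 20], [0, 0, 0, 0, -0.035, 0.013, 20], [0, 0, 0, 0, -0.035, 0.013, 20]]
  ]
}}

```text
t: 16.12
ee_pos: [0.6057, 0.1107, 0.1528]
eef_rot: [-1.928, 0.516, 1.926]
ft_force: [1.1, -0.1, -0.4]
finger_gap: 0.0404
```

>>> {"op": "step_arm", "data": {
  "series": [
    [[0, 0, 0, 0, -0.035, 0.013, 20], [0, 0, 0, 0, -0.028, 0.009, 20], [0, 0, 0, 0, 0, 0, 20], [0, 0, 0, 0, 0, 0, 20]]
  ]
}}

```text
t: 16.45
ee_pos: [0.6179, 0.1759, 0.1523]
eef_rot: [-1.929, 0.514, 1.928]
ft_force: [0.2, -0.5, -2.2]
finger_gap: 0.0404
```

Run:
```python
from h import *
s,R=st(); print(s["t"],s["ee_pos"],s["finger_gap"],go(T["red"],.046))
```

```text
16.45 [0.6179195  0.1758842  0.15234824] 0.04044156056781675 [ 0.1063 -0.0013 -0.0015]
```

>>> {"op": "step_arm", "data": {
  "series": [
    [[0, 0, 0, 0.02, -0.001, -0.0015, 20], [0, 0, 0, 0.03, 0, 0, 20], [0, 0, 0, 0.03, 0, 0, 20], [0, 0, 0, 0.018, 0, 0, 20], [0, 0, 0, 0, 0, 0, 20]]
  ]
}}

```text
t: 16.87
ee_pos: [0.6176, 0.1728, 0.0505]
eef_rot: [-1.922, 0.52, 1.933]
ft_force: [0.0, 0.0, -2.0]
finger_gap: 0.0407
```

>>> {"op": "step_arm", "data": {
  "series": [
    [[0, 0, 0, 0.004, 0, 0, 20], [0, 0, 0, 0.002, 0, 0, 20], [0, 0, 0, 0.002, 0, 0, 20], [0, 0, 0, 0.001, 0, 0, 20], [0, 0, 0, 0, 0, 0, 20]]
  ]
}}

```text
t: 17.28
ee_pos: [0.6203, 0.1743, 0.0461]
eef_rot: [-1.928, 0.515, 1.926]
ft_force: [0.5, -0.8, -2.0]
finger_gap: 0.0406
```

Run:
```python
from h import *
s,R=st(); print(s["t"],s["ee_pos"],s["finger_gap"],s["ft_force"],go(T["red"],.046))
```

```text
17.2833 [0.62029246 0.17434748 0.04606541] 0.04064129968066798 [ 0.4721676  -0.7713244  -1.98999948] [ 0.0001 -0.0014  0.0013]
```

>>> {"op": "step_arm", "data": {
  "series": [
    [[0, 0, 0, 0.0015, 0, 0, 20], [0, 0, 0, 0, 0, 0, 20], [0, 0, 0, 0, 0, 0, 20]]
  ]
}}

```text
t: 17.53
ee_pos: [0.6205, 0.1744, 0.0455]
eef_rot: [-1.928, 0.515, 1.926]
ft_force: [-3.8, -2.7, 9.5]
finger_gap: 0.0405
```

>>> {"op": "step_arm", "data": {
  "series": [
    [[0, 0, 0, 0, 0, 0, 60], [0, 0, 0, 0, 0, 0, 75], [0, 0, 0, 0, 0, 0, 80], [0, 0, 0, 0, 0, 0, 80]]
  ]
}}

```text
t: 17.87
ee_pos: [0.62, 0.1744, 0.0438]
eef_rot: [-1.927, 0.516, 1.927]
ft_force: [1.2, 0.9, 0.0]
finger_gap: 0.0682
```

>>> {"op": "step_arm", "data": {
  "series": [
    [[0, 0, 0, -0.02, 0, 0, 80], [0, 0, 0, -0.03, 0, 0, 80], [0, 0, 0, -0.035, 0, 0, 80], [0, 0, 0, -0.035, 0, 0, 80], [0, 0, 0, 0, 0, 0, 80]]
  ]
}}

```text
t: 18.28
ee_pos: [0.6229, 0.175, 0.1711]
eef_rot: [-1.935, 0.511, 1.916]
ft_force: [-0.0, -0.1, 0.1]
finger_gap: 0.0682
```

Run:
```python
from h import *
s,R=st(); print(s["t"],s["ee_pos"],go(J["tan"],.165))
```

```text
18.2833 [0.62290605 0.1749928  0.17109927] [ 0.0037  0.4016 -0.053 ]
```

>>> {"op": "step_arm", "data": {
  "series": [
    [[0, 0, 0, 0, 0.032, -0.0045, 80], [0, 0, 0, 0, 0.036, -0.005, 80], [0, 0, 0, 0, 0.036, -0.005, 80], [0, 0, 0, 0, 0.036, -0.005, 80], [0, 0, 0, 0, 0.036, -0.005, 80]]
  ]
}}

```text
t: 18.7
ee_pos: [0.5524, 0.0084, 0.1637]
eef_rot: [-1.928, 0.516, 1.927]
ft_force: [0.8, -0.2, 0.4]
finger_gap: 0.0687
```

>>> {"op": "step_arm", "data": {
  "series": [
    [[0, 0, 0, 0, 0.036, -0.005, 80], [0, 0, 0, 0, 0.036, -0.005, 80], [0, 0, 0, 0, 0.036, -0.005, 80], [0, 0, 0, 0, 0.036, -0.005, 80], [0, 0, 0, 0, 0.036, -0.005, 80]]
  ]
}}

```text
t: 19.12
ee_pos: [0.4841, -0.1602, 0.1638]
eef_rot: [-1.928, 0.516, 1.927]
ft_force: [1.4, -0.5, -0.9]
finger_gap: 0.0684
```

>>> {"op": "step_arm", "data": {
  "series": [
    [[0, 0, 0, 0.01, 0.036, -0.005, 80], [0, 0, 0, 0.03, 0.008, -0.001, 80], [0, 0, 0, 0, 0, 0, 80], [0, 0, 0, 0, 0, 0, 80]]
  ]
}}

```text
t: 19.45
ee_pos: [0.4675, -0.1997, 0.1231]
eef_rot: [-1.923, 0.516, 1.929]
ft_force: [0.3, 0.7, 0.3]
finger_gap: 0.0682
```

Run:
```python
from h import *
s,R=st(); print(s["t"],s["ee_pos"],go(J["tan"],.037))
im=[grab_frame(c)[:,:,::-1] for c in("top","side")]
o=np.hstack([cv2.resize(im[0][150:310,130:290],(400,400)),cv2.resize(im[1][80:280,220:420],(400,400))])
cv2.imwrite("pics/b4.png",o)
```

```text
19.45 [ 0.46752912 -0.19970856  0.12314857] [ 0.0861 -0.0006 -0.0007]
```

View pics/b4.png

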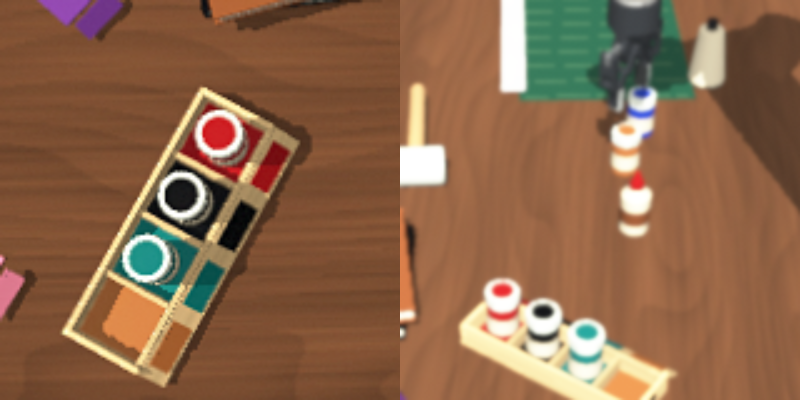

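Both views show red, black and teal standing upright in their own bays: top crop (220,135), (183,197) and (148,258). Blue and glue haven't moved. The gripper is over the tan jar.

>>> {"op": "step_arm", "data": {
  "series": [
    [[0, 0, 0, 0.02, 0, 0, 80], [0, 0, 0, 0.03, 0, 0, 80], [0, 0, 0, 0.025, 0, 0, 80], [0, 0, 0, 0.011, 0, 0, 80], [0, 0, 0, 0, 0, 0, 80]]
  ]
}}

```text
t: 19.97
ee_pos: [0.468, -0.1988, 0.0368]
eef_rot: [-1.925, 0.514, 1.93]
ft_force: [-0.4, -0.2, 0.4]
finger_gap: 0.0684
```

>>> {"op": "step_arm", "data": {
  "series": [
    [[0, 0, 0, 0, 0, 0, 40], [0, 0, 0, 0, 0, 0, 20], [0, 0, 0, 0, 0, 0, 20], [0, 0, 0, 0, 0, 0, 20], [0, 0, 0, 0, 0, 0, 20]]
  ]
}}

```text
t: 20.38
ee_pos: [0.4694, -0.2002, 0.0398]
eef_rot: [-1.93, 0.516, 1.924]
ft_force: [-0.3, 1.9, 5.5]
finger_gap: 0.0404
```

Run:
```python
from h import *
s,R=st(); print(s["t"],s["ee_pos"],s["finger_gap"],s["ft_force"],go(T["tan"],s["ee_pos"][2]))
```

```text
20.3833 [ 0.46939628 -0.20019656  0.03978431] 0.04039380653763898 [-0.28779591  1.92590611  5.50241044] [-0.0006 -0.4013  0.2467]
```

The direct path passes over the glue, so I'll carry this jar about 5 cm higher.

>>> {"op": "step_arm", "data": {
  "series": [
    [[0, 0, 0, -0.02, 0, 0, 20], [0, 0, 0, -0.035, 0, 0, 20], [0, 0, 0, -0.035, 0, 0, 20], [0, 0, 0, -0.035, 0, 0, 20], [0, 0, 0, -0.035, 0, 0, 20]]
  ]
}}

```text
t: 20.8
ee_pos: [0.4681, -0.1998, 0.201]
eef_rot: [-1.929, 0.516, 1.926]
ft_force: [1.2, -0.1, -1.6]
finger_gap: 0.0404
```

>>> {"op": "step_arm", "data": {
  "series": [
    [[0, 0, 0, 0, -0.016, 0.01, 20], [0, 0, 0, 0, -0.033, 0.02, 20], [0, 0, 0, 0, -0.033, 0.02, 20], [0, 0, 0, 0, -0.033, 0.02, 20], [0, 0, 0, 0, -0.033, 0.02, 20]]
  ]
}}

```text
t: 21.22
ee_pos: [0.464, -0.0251, 0.1993]
eef_rot: [-1.929, 0.516, 1.924]
ft_force: [1.0, 0.0, -1.3]
finger_gap: 0.0409
```

>>> {"op": "step_arm", "data": {
  "series": [
    [[0, 0, 0, 0, -0.033, 0.02, 20], [0, 0, 0, 0, -0.033, 0.02, 20], [0, 0, 0, 0, -0.033, 0.02, 20], [0, 0, 0, 0, -0.033, 0.02, 20], [0, 0, 0, 0, -0.033, 0.02, 20]]
  ]
}}

```text
t: 21.63
ee_pos: [0.4597, 0.1682, 0.1993]
eef_rot: [-1.929, 0.515, 1.925]
ft_force: [1.1, -0.3, -0.9]
finger_gap: 0.0408
```

>>> {"op": "step_arm", "data": {
  "series": [
    [[0, 0, 0, 0, -0.033, 0.02, 20], [0, 0, 0, 0, -0.033, 0.02, 20], [0, 0, 0, 0, -0.022, 0.016, 20], [0, 0, 0, 0, 0, 0, 20], [0, 0, 0, 0, 0, 0, 20]]
  ]
}}

```text
t: 22.05
ee_pos: [0.4551, 0.2715, 0.1988]
eef_rot: [-1.929, 0.513, 1.927]
ft_force: [0.1, -0.4, -2.0]
finger_gap: 0.0404
```

Run:
```python
from h import *
s,R=st(); print(s["t"],s["ee_pos"],s["finger_gap"],go(T["tan"],.046),s["joint_positions"])
```

```text
22.05 [0.45511252 0.27149458 0.19880663] 0.040449706703433154 [ 0.1528  0.0003 -0.0012] [ 4.50055805e-01  3.51206795e-01  1.73873784e+00 -9.22949387e-05
  1.05040870e+00  2.54154954e+00]
```

>>> {"op": "step_arm", "data": {
  "series": [
    [[0, 0, 0, 0.025, 0, -0.001, 20], [0, 0, 0, 0.035, 0, 0, 20], [0, 0, 0, 0.035, 0, 0, 20], [0, 0, 0, 0.03, 0, 0, 20], [0, 0, 0, 0.018, 0, 0, 20]]
  ]
}}

```text
t: 22.47
ee_pos: [0.4555, 0.2682, 0.0528]
eef_rot: [-1.925, 0.519, 1.929]
ft_force: [-0.3, 0.3, -1.8]
finger_gap: 0.0405
```

>>> {"op": "step_arm", "data": {
  "series": [
    [[0, 0, 0, 0, 0, 0, 20], [0, 0, 0, 0.004, 0, 0, 20], [0, 0, 0, 0.002, 0, 0, 20], [0, 0, 0, 0.002, 0, 0, 20], [0, 0, 0, 0, 0, 0, 20]]
  ]
}}

```text
t: 22.88
ee_pos: [0.4568, 0.27, 0.0478]
eef_rot: [-1.928, 0.515, 1.925]
ft_force: [0.2, -0.1, -1.5]
finger_gap: 0.0404
```

Run:
```python
from h import *
s,R=st(); print(s["t"],s["ee_pos"],s["finger_gap"],s["ft_force"],go(T["tan"],.0445))
```

```text
22.8833 [0.45681687 0.26995333 0.0477754 ] 0.04041534048406744 [ 0.1698446  -0.06255307 -1.47498507] [ 0.0033 -0.0004  0.001 ]
```

>>> {"op": "step_arm", "data": {
  "series": [
    [[0, 0, 0, 0.0015, 0, 0, 20], [0, 0, 0, 0.001, 0, 0, 20], [0, 0, 0, 0.0005, 0, 0, 20], [0, 0, 0, 0, 0, 0, 20], [0, 0, 0, 0, 0, 0, 20]]
  ]
}}

```text
t: 23.3
ee_pos: [0.4568, 0.2702, 0.0457]
eef_rot: [-1.928, 0.515, 1.926]
ft_force: [-5.2, -2.4, 19.7]
finger_gap: 0.0408
```

>>> {"op": "step_arm", "data": {
  "series": [
    [[0, 0, 0, 0, 0, 0, 60], [0, 0, 0, 0, 0, 0, 75], [0, 0, 0, 0, 0, 0, 80], [0, 0, 0, 0, 0, 0, 80]]
  ]
}}

```text
t: 23.63
ee_pos: [0.4564, 0.2699, 0.0439]
eef_rot: [-1.927, 0.516, 1.927]
ft_force: [0.5, -0.7, -0.1]
finger_gap: 0.0682
```

>>> {"op": "step_arm", "data": {
  "series": [
    [[0, 0, 0, -0.02, 0, 0, 80], [0, 0, 0, -0.03, 0, 0, 80], [0, 0, 0, -0.035, 0, 0, 80], [0, 0, 0, -0.035, 0, 0, 80], [0, 0, 0, -0.035, 0, 0, 80]]
  ]
}}

```text
t: 24.05
ee_pos: [0.456, 0.2697, 0.2004]
eef_rot: [-1.927, 0.516, 1.928]
ft_force: [0.9, 0.1, 0.2]
finger_gap: 0.0683
```

>>> {"op": "step_arm", "data": {
  "series": [
    [[0, 0, 0, 0, 0.03, -0.018, 80], [0, 0, 0, 0, 0.035, -0.02, 80], [0, 0, 0, 0, 0.035, -0.02, 80], [0, 0, 0, 0, 0.035, -0.02, 80], [0, 0, 0, 0, 0.035, -0.02, 80]]
  ]
}}

```text
t: 24.47
ee_pos: [0.4558, 0.072, 0.1989]
eef_rot: [-1.928, 0.515, 1.927]
ft_force: [1.8, -0.3, -0.3]
finger_gap: 0.0682
```

>>> {"op": "step_arm", "data": {
  "series": [
    [[0, 0, 0, 0, 0.035, -0.02, 80], [0, 0, 0, 0, 0.035, -0.02, 80], [0, 0, 0, 0, 0.035, -0.02, 80], [0, 0, 0, 0, 0, 0, 80], [0, 0, 0, 0, 0, 0, 80]]
  ]
}}

```text
t: 24.88
ee_pos: [0.4557, -0.0489, 0.1988]
eef_rot: [-1.925, 0.519, 1.925]
ft_force: [0.6, 0.0, -0.2]
finger_gap: 0.0685
```

Run:
```python
from h import *
s,R=st(); print(s["t"],s["ee_pos"],s["joint_velocities"].round(3))
im=[grab_frame(c)[:,:,::-1] for c in("top","side")]
v=im[0].astype(int); yy,xx=np.mgrid[:420,:560]; x=np.array([.5,.866])
for k in T:
    c=px("top",[np.r_[T[k],.078]])[0]
    q=(np.hypot(xx-c[0],yy-c[1])<12)&(v.min(2)>170); uv=(xx[q].mean(),yy[q].mean())
    d=w("top",uv,.078)[:2]-T[k]; print(k,q.sum(),"err mm x,y",1e3*d@x,-1e3*d@e)
o=np.hstack([cv2.resize(im[0][150:310,130:290],(400,400)),cv2.resize(im[1][80:300,220:400],(400,489))[:400] if 0 else cv2.resize(im[1][80:320,200:440],(400,400))])
cv2.imwrite("pics/b5.png",o)
```

```text
24.8833 [ 0.45567004 -0.04892677  0.19878127] [ 0.067 -0.002  0.008  0.005  0.002  0.024]
red 136 err mm x,y -2.1647457744560734 -0.09815567451854046
black 123 err mm x,y -0.4881829313375092 0.8447048746619731
teal 127 err mm x,y -0.8130915211683565 0.7292385813744758
tan 143 err mm x,y 0.39437040675622526 1.7485981303951936
```

View pics/b5.png

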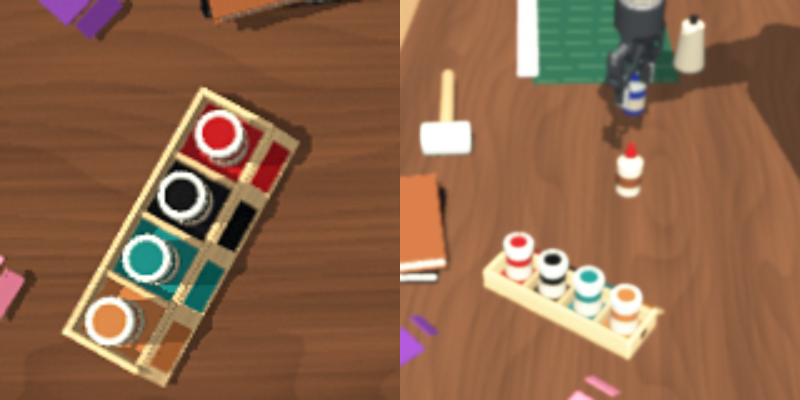

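All four jars stand upright in their own bays, within about 2 mm of centre. Blue and glue are still where they were, and the gripper touches nothing.

```bash
python3 -c "
from bench import *
print(hand_in())"
```

```text
the job is handed in; nothing more can be done
None
```

The four paint jars are back in the caddy, each standing in the bay of its own colour, and I handed the job in at about 25 s of robot time. I lifted each jar over the lip, lowered it until the force reading showed contact with the floor, then opened the fingers.

- **Position:** the last top picture put every jar within about 2.2 mm of its bay centre as I measured it, well inside the 16 mm and 12 mm limits.
- **Upright and clear:** both cameras showed all four standing upright, and the gripper was open at 0.199 m height with nothing in contact.
- **Blue jar and glue:** the side picture shows both standing with no visible shift. I judged that by eye and did not measure it.
- **Disagreements:** the networks gave some false boxes at the start, such as a "black bay" on the purple and pink look-alikes. I used the caddy's outline in the pictures instead. No other check failed.

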